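# Offer the clementine in the handled dish

## Robot

A 6-joint arm with a two-finger parallel gripper is mounted at the origin on the work surface. World frame = base frame: x ahead of the robot, y to its left, z up, the work surface at z = 0. Lengths are in m, angles in rad, forces in N, time in s.
With the tool pointing down it reaches from about 0.3 to 0.775 m from the base axis. Payload 14.6 kg.
Tool frame: the origin (TCP) lies between the finger pads, 19 mm behind the fingertips; this is the grasp point; z points along the fingers, y is the line along which they close (so a half turn about z gives the same grasp; the last joint's range is limited). The gripper opens to 94 mm and grips with 3 to 60 N. Pads are 16 mm wide; open, the fingers measure 119 mm over their backs; the gripper's body (75 mm by 177 mm) begins 78 mm behind the grasp point.
Start: joints at [-1.267, 0.3, 1.521, -0, 1.321, -0.067], TCP at [0.199, -0.513, 0.224] pointing down, gripper open.
Joint ranges: [-3.03, 3.03], [-0.79, 2.21], [0.23, 2.52], [-1.04, 4.18], [0, 3.07], [-2.55, 2.55]. Speed limits (rad/s): [2.22, 2.22, 2.57, 3.14, 3.14, 3.14].

## Interface

Orientations are given as [roll, pitch, yaw] about the fixed x, y, z axes, in that order (R = Rz(yaw) Ry(pitch) Rx(roll)).
In Python, from station import ctrl gives the robot as it stands. The module is installed in compiled form; this text tells all that it offers.
- The arm moves only by the tool move_arm, never from a script. Its argument "targets" is a list of rows, each a list of 7 numbers: the opening, from -1 (shut) to 1 (fully open), then the shift along the tool's x, y, z in units of 50 mm (1.0 is 50 mm), then the turn, a rotation vector about the tool's x, y, z in rad. A call has 1 to 12 rows; each row is the pose to reach, as a shift and turn from the pose commanded when the call began, along the tool's axes at that moment; what a row does not reach only later rows make up. A row lasts 1/10 s, in which the tool goes at most 50 mm and 8.59 degrees, less where a joint would pass 70% of its speed; a pose out of reach is approached as far as the arm can. A call with a gripper value outside its range is refused whole. The fingers move at their own pace and stop on an object; "grip_force" is the grip in N (left out, the last holds). Time passes only in rows, so rows that repeat a pose let the fingers close. It gives the time, the measured TCP pose, the force, the opening and the grip force at its end, in the units of the state.
- ctrl.get_obs(): the state, without advancing time (a new reading comes with each control period).
- ctrl.camera(name): name is "scene" or "side" or "wrist"; returns (picture, depth): 400x640x3 uint8, red, green, blue; 400x640 float32, m along the optical axis (not along the pixel's ray), 0 where there is no reading.
- ctrl.camera_params(name): a dict with "intrinsics" (3x3 intrinsics, pixels), "k1" (the pictures are not rectified: a ray, as slopes to the right and down, at radius r is drawn at 1 + k1 r^2 times it, then the intrinsics apply), "rvec" (rotation vector, rad) and "tvec" (3), from world to camera coordinates, as OpenCV has them; the wrist camera has in their place "T_tool_cam" (4x4, takes a point from camera to tool coordinates, whose origin is the TCP and whose axes are the flange's). Camera axes: x right, y down, z forward; pixel columns grow to the right and rows downward; lengths in m; the calibration is good to about 2 mm. A picture is of the moment at which its call begins: read the wrist's pose just before it. camera_params takes no time and is no camera call.
- ctrl.hand_in(): hands the job in; it is judged then, once.
Trained networks look in the newest picture that a camera, given by its name, has taken for a name from the list of things; names that differ only in an ending like _2 or _b are one class to them, and where a whole thing is asked for, a point or a joint stands for the part that bears it (a point fixed in the world has none). Each returns a list of dicts, best first, with "score" (0 to 1); they miss things now and then, are a little off and sometimes report something else, mostly with a low value. They report only what shows in the picture. A call takes as long as a camera call. They do not tell look-alikes from the thing itself.
- ctrl.cut_out(camera, target): "region" (400x640 bool, what is visible of it) and "point" ([column, row] in pixels, amid what is visible of it).
- ctrl.tip_of(camera, target): "point" ([column, row] in pixels: a listed point, or the origin of a listed thing).
The state is a dict: "time_s": time; "qpos": joint angles; "joint_vel": joint speeds; "tau": joint torques, N m; "ee_pos": TCP position; "eef_rot": TCP orientation; "force": force on the tool from outside, world axes, zero at the start; "moment": the same for the moment, N m; "grip_width": finger opening in m; "grip_force": force on a finger pad.
Only numpy, scipy, OpenCV 4.12 (cv2) and the standard library are available. Lean on these libraries where they do the work, as an engineer would, in place of code of your own. Each camera call takes 0.05 s, during which the arm holds its last target. There are 200 camera calls.

## Task

Offer the clementine to the guest: take the steel dish by the wooden grip of its arched handle, lift it clear of the counter, and only then turn it a quarter turn so that its handle runs along the long side of the placemat (its open side then faces the guest). Finish while holding it still and level over the middle of the placemat, about five centimetres above it, without setting it down. Carry it smoothly so that the clementine stays in the middle of the dish, do not touch the clementine, and leave the glass, spoon and pepper mill alone.

Things in the scene. Friction and masses are not known exactly. Their poses are not given: they have to be found in the camera images.
- dish: Round shallow stainless steel serving dish, 0.25 to 0.42 kg, loose on the counter; rim 174 mm across, 31 mm high. An arched strap handle (182 mm over the straps) spans it from rim to rim along the dish's own x axis, with a wooden grip on top; its sides along its own y are open. Origin: centre of the underside of the foot; z up. Half a turn of it looks the same.
- dish_grip (a point): Centre of the dish's wooden grip, 150 mm straight above the dish's origin, on its axis. The grip is a straight level bar 64 mm long (along the dish's x), 16 mm wide (along its y) and 14 mm tall, so its top is 157 mm above the underside of the foot. Pinch it from above across its 16 mm width. The top of the clementine is 89 mm below this point.
- dish_well (a point): Middle of the dish's inside floor, 9 mm above its origin. The floor is flat for 10 mm around it, then rises at about 8 degrees out to 46 mm from the middle, then at about 23 degrees to the rim.
- clementine: The clementine as a solid; its origin is a point on its skin that turns with it as it rolls, so go by its centre (next entry).
- clementine_center (a point): Centre of the clementine, an orange ball 52 mm in diameter, about 75 g, lying loose in the middle of the dish (its centre 26 mm above the dish's floor). It rolls if the dish is tilted by more than a few degrees or jerked.
- placemat: Greenish woven rectangular placemat, fixed to the counter, 400 mm by 280 mm and 3 mm thick. Origin: centre of its underside, on the counter. Its long side runs along its own y axis, its short side along its own x.
- tumbler: Empty drinking glass standing on a corner of the placemat (it may stand between the dish and the mat's middle), 72 mm across, 95 mm high. Origin: centre of its underside. To be left alone.
- spoon: Steel soup spoon, 170 mm long, lying on the placemat near its short edge, beside the glass. Origin: underside, near the middle of its length. To be left alone.
- pepper_mill: Dark wooden pepper mill, 54 mm across, 164 mm high, standing beyond the placemat and dish. Origin: centre of its underside. To be left alone.
There are look-alikes about, which are no part of the job. What is shaped like the clementine but green or purple is not meant.

How it is judged:
By the outcome, as a careful person would: the job done as asked, in the order asked, and still so for the second after the job is handed in, while the arm keeps its last pose, push and grip.
It also fails if it takes over 51 s, if anything falls off the work surface, if the arm or the gripper's body presses on something with over 40 N, if the wrist force passes 120 N, or if a joint passes its speed limit or range.

## Working session

There is one attempt and no reset: what is moved stays moved. The work goes in short steps, Python scripts to look and compute and a tool call to move; the robot and the scene stay as the last step left them, time stands still between calls to the robot, and variables do not carry over. Pictures are saved under pics/ and viewed, at most 10 in all, crops included, and the job is handed in when it is done.

Besides the shell and the picture viewer there is one more tool, called after "Emit:" as name(argument=value, ...) on one line, values as JSON. move_arm: Moves the arm, as the interface text tells. Its arguments: {"type":"object","properties":{"targets":{"type":"array"},"grip_force":{"type":"number"}},"required":["targets"]}

```bash
mkdir -p pics
cat > h.py <<'E'
import numpy as np, cv2
from scipy.spatial.transform import Rotation as R
from station import ctrl
def T_wc(cam,obs=None):
    p=ctrl.camera_params(cam)
    if cam=="wrist":
        T=np.eye(4);T[:3,:3]=R.from_euler('xyz',obs["eef_rot"]).as_matrix();T[:3,3]=obs["ee_pos"]
        return T@np.array(p["T_tool_cam"])
    M=np.eye(4);M[:3,:3]=R.from_rotvec(np.ravel(p["rvec"])).as_matrix();M[:3,3]=np.ravel(p["tvec"])
    return np.linalg.inv(M)
def rays(cam,uv):
    p=ctrl.camera_params(cam)
    return cv2.undistortPoints(np.asarray(uv,float).reshape(-1,1,2),np.array(p["intrinsics"]),np.array([p["k1"],0,0,0.])).reshape(-1,2)
def at_z(cam,uv,z,T):
    r=rays(cam,uv);d=np.c_[r,np.ones(len(r))]@T[:3,:3].T;o=T[:3,3]
    return o+d*((z-o[2])/d[:,2])[:,None]
def at_d(cam,uv,depth,T):
    r=rays(cam,uv);return (np.c_[r,np.ones(len(r))]*np.ravel(depth)[:,None])@T[:3,:3].T+T[:3,3]
def cloud(cam,reg,dep,T):
    v,u=np.nonzero(reg&(dep>0));return at_d(cam,np.c_[u,v],dep[v,u],T)
E
cat > a.py <<'E'
from h import *
o=ctrl.get_obs();print(o["time_s"],o["ee_pos"],o["eef_rot"])
for c in ["scene","side"]:
    im,d=ctrl.camera(c);cv2.imwrite(f"pics/{c}0.png",im[:,:,::-1]);T=T_wc(c)
    for n in ["dish","clementine","placemat","tumbler","spoon","pepper_mill"]:
        for r in ctrl.cut_out(c,n)[:2]:
            P=cloud(c,r["region"],d,T)
            if len(P): print(c,n,round(r["score"],2),np.round(r["point"]),len(P),np.median(P,0).round(3),np.percentile(P,2,0).round(3),np.percentile(P,98,0).round(3))
    for n,z in [("dish_grip",.15),("dish",0),("placemat",0)]:
        for r in ctrl.tip_of(c,n)[:2]: print(c,"tip",n,round(r["score"],2),np.round(r["point"]),at_z(c,[r["point"]],z,T).round(3))
E
python3 a.py
```

```text
0.0 [ 0.19922824 -0.51240211  0.22368325] [-3.14045185e+00 -9.60431180e-05  3.70747217e-01]
scene dish 0.76 [282. 168.] 1700 [ 0.536 -0.22   0.026] [ 0.447 -0.305  0.001] [ 0.623 -0.146  0.158]
scene clementine 0.64 [243. 155.] 157 [ 0.57  -0.367  0.042] [ 0.548 -0.392  0.017] [ 0.587 -0.353  0.054]
scene clementine 0.52 [281. 174.] 171 [ 0.547 -0.213  0.051] [ 0.523 -0.236  0.028] [ 0.563 -0.197  0.063]
scene placemat 0.79 [383. 238.] 9310 [0.505 0.177 0.004] [ 0.358 -0.016 -0.001] [0.636 0.371 0.01 ]
scene tumbler 0.77 [446. 220.] 662 [0.376 0.306 0.068] [0.339 0.275 0.009] [0.407 0.338 0.1  ]
scene spoon 0.55 [437. 258.] 251 [0.471 0.348 0.01 ] [0.429 0.327 0.002] [0.592 0.36  0.019]
scene pepper_mill 0.91 [260. 248.] 547 [ 0.798 -0.053  0.098] [ 0.773 -0.079  0.007] [ 0.813 -0.042  0.163]
scene tip dish_grip 0.73 [278. 150.] [[ 0.535 -0.226  0.15 ]]
scene tip placemat 0.6 [385. 233.] [[0.485 0.174 0.   ]]
side dish 0.71 [317. 278.] 2661 [ 0.53  -0.226  0.026] [ 0.451 -0.304  0.01 ] [ 0.615 -0.147  0.158]
side dish 0.68 [273. 168.] 127 [0.458 0.349 0.01 ] [ 0.427  0.325 -0.   ] [0
[... 167 characters left out ...]
6 -0.392  0.042] [ 0.536 -0.406  0.005] [ 0.583 -0.366  0.054]
side placemat 0.69 [292. 204.] 5966 [0.494 0.13  0.004] [ 0.355 -0.026 -0.   ] [0.634 0.346 0.008]
side tumbler 0.58 [252. 166.] 596 [0.371 0.283 0.07 ] [0.34  0.27  0.008] [0.403 0.34  0.1  ]
side tumbler 0.35 [316. 269.] 2697 [ 0.532 -0.226  0.026] [ 0.452 -0.304  0.01 ] [ 0.619 -0.147  0.158]
side pepper_mill 0.89 [402. 217.] 759 [ 0.781 -0.086  0.084] [ 0.764 -0.095  0.007] [ 0.805 -0.067  0.16 ]
side tip dish_grip 0.7 [326. 240.] [[ 0.536 -0.23   0.15 ]]
side tip dish_grip 0.52 [323. 276.] [[ 0.51  -0.349  0.15 ]]
side tip dish 0.87 [327. 283.] [[ 0.54  -0.225 -0.   ]]
side tip placemat 0.76 [291. 196.] [[0.491 0.184 0.   ]]
```

```bash
cat > b.py <<'E'
from h import *
for c in ["scene","side"]:
    im,d=ctrl.camera(c);T=T_wc(c)
    full=cloud(c,np.ones(d.shape,bool),d,T)
    s=full[(abs(full[:,0]-.535)<.08)&(abs(full[:,1]+.226)<.08)&(full[:,2]>.13)&(full[:,2]<.18)]
    m=s[:,:2].mean(0);w,V=np.linalg.eigh(np.cov((s[:,:2]-m).T));a=(s[:,:2]-m)@V[:,1]
    print(c,"grip",len(s),m.round(4),s[:,2].max().round(3),"ax deg",np.degrees(np.arctan2(V[1,1],V[0,1])).round(1),np.ptp(a).round(3),np.sqrt(w).round(4))
    r=ctrl.cut_out(c,"placemat")[0];reg=r["region"]
    v,u=np.nonzero(reg);P=at_z(c,np.c_[u,v],.003,T)[:,:2].astype(np.float32)
    print(c,"mat",cv2.minAreaRect((P*1000)))
    h=cv2.convexHull((P*1000)); print(cv2.approxPolyDP(h,12,True).reshape(-1,2).round())
    cv2.imwrite(f"pics/{c}1.png",cv2.resize(im[100:360,180:520,::-1],None,fx=2,fy=2))
E
python3 b.py
```

```text
scene grip 161 [ 0.545  -0.2207] 0.163 ax deg -178.6 0.12 [0.0048 0.0298]
scene mat ((492.21685791015625, 174.8101806640625), (284.25152587890625, 402.7201232910156), 8.229262351989746)
[[656.   3.]
 [596. 390.]
 [332. 351.]
 [383. -40.]]
side grip 298 [ 0.5315 -0.228 ] 0.162 ax deg -178.2 0.123 [0.0045 0.0305]
side mat ((490.2392272949219, 172.9550323486328), (280.293701171875, 402.60382080078125), 8.216461181640625)
[[651.  -4.]
 [599. 384.]
 [327. 351.]
 [381. -40.]]
```

View pics/scene1.png

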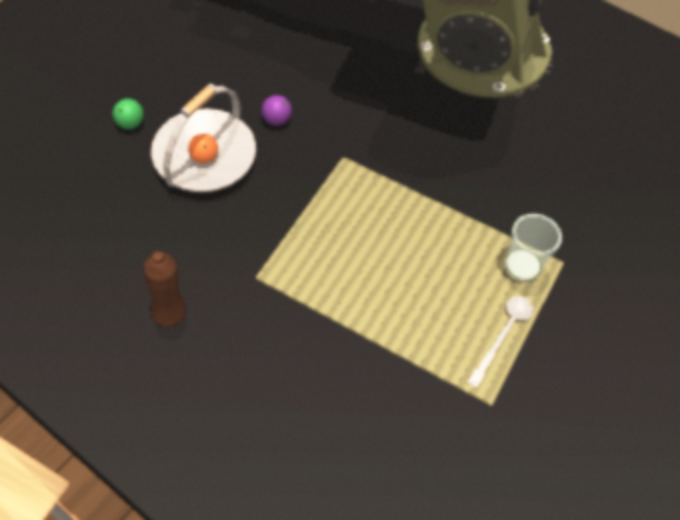

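View pics/side1.png

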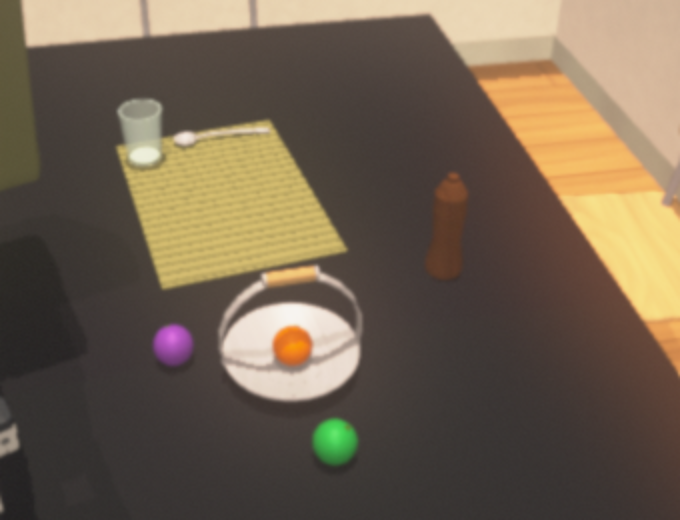

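The scene crop shows the dish with its wooden grip near (200,98) and the orange clementine inside at (203,148). The green (128,113) and purple (277,110) look-alikes are outside it. The glass (535,245) and spoon (500,340) are on the far end of the mat, and the mill is at (165,290). The side view agrees. Next I move above the grip.

Emit:
move_arm(targets=[[1,0.7,-0.25,-0.3,0,0,0.03],[1,1.5,-0.5,-0.5,0,0,0.07],[1,2.4,-0.8,-0.5,0,0,0.1],[1,3.3,-1.1,-0.5,0,0,0.14],[1,4.2,-1.45,-0.5,0,0,0.18],[1,5.1,-1.75,-0.5,0,0,0.22],[1,6,-2.1,-0.5,0,0,0.26],[1,6.9,-2.4,-0.5,0,0,0.3],[1,7.7,-2.7,-0.5,0,0,0.34],[1,8.2,-2.85,-0.5,0,0,0.34],[1,8.33,-2.88,-0.5,0,0,0.34],[1,8.33,-2.88,-0.5,0,0,0.34]])

```text
time_s: 2.4
ee_pos: [0.5355, -0.2272, 0.249]
eef_rot: [-3.141, 0.001, 0.032]
force: [-0.4, -0.6, 0.2]
grip_width: 0.0941
grip_force: 0.0
```

```bash
cat > w.py <<'E'
from h import *
import sys
o=ctrl.get_obs();im,d=ctrl.camera("wrist");T=T_wc("wrist",o)
print(o["time_s"],o["ee_pos"].round(4),o["eef_rot"].round(3),o["qpos"].round(2))
full=cloud("wrist",np.ones(d.shape,bool),d,T)
s=full[(abs(full[:,0]-.535)<.05)&(abs(full[:,1]+.226)<.03)&(full[:,2]>.147)&(full[:,2]<.168)]
if len(s):
    rc=cv2.minAreaRect((s[:,:2]*1000).astype(np.float32))
    m=s[:,:2].mean(0);w,V=np.linalg.eigh(np.cov((s[:,:2]-m).T));print("grip",len(s),m.round(4),np.median(s[:,2]).round(4),np.degrees(np.arctan2(V[1,1]/V[0,1],1)).round(1),rc)
hsv=cv2.cvtColor(im,cv2.COLOR_RGB2HSV)
for n in ["dish_grip","clementine_center","dish"]:
    for r in ctrl.tip_of("wrist",n)[:2]: print(n,round(r["score"],2),np.round(r["point"]),at_z("wrist",[r["point"]],{"dish_grip":.15,"dish":0}.get(n,.035),T).round(4))
cv2.imwrite(f"pics/w{sys.argv[1]}.png",im[:,:,::-1])
E
python3 w.py 1
```

```text
2.4 [ 0.5355 -0.2272  0.249 ] [-3.141e+00  1.000e-03  3.200e-02] [-0.46  0.35  1.39 -0.    1.4   1.07]
grip 1979 [ 0.5375 -0.2248] 0.1569 2.5 ((536.2499389648438, -224.70262145996094), (69.2646713256836, 16.25240135192871), 2.0106658935546875)
clementine_center 0.83 [317. 178.] [[ 0.5396 -0.2217  0.035 ]]
clementine_center 0.8 [465. 161.] [[ 0.5627 -0.3771  0.035 ]]
dish 0.96 [320. 176.] [[ 0.5357 -0.2245  0.    ]]
```

View pics/w1.png

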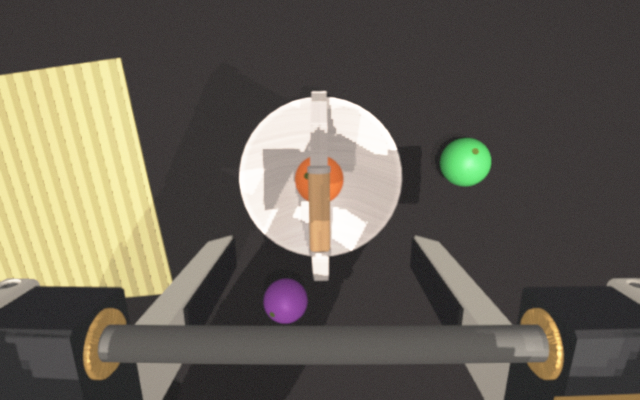

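The wrist picture shows the grip at (319,212), with its top at z 0.157 as it should be. The clementine lies under it in the dish. Now I descend and pinch.

Emit:
move_arm(targets=[[1,0.01,-0.05,0.3,0,0,-0.006],[1,0.01,-0.05,0.7,0,0,-0.006],[1,0.01,-0.05,1.1,0,0,-0.006],[1,0.01,-0.05,1.5,0,0,-0.006],[1,0.01,-0.05,1.8,0,0,-0.006],[1,0.01,-0.05,1.95,0,0,-0.006],[1,0.01,-0.05,1.98,0,0,-0.006],[1,0.01,-0.05,1.98,0,0,-0.006]], grip_force=10)

```text
time_s: 3.4
ee_pos: [0.5357, -0.2254, 0.1509]
eef_rot: [3.141, -0.001, 0.036]
force: [-0.6, -0.1, -0.4]
grip_width: 0.0943
grip_force: 0.0
```

Emit:
move_arm(targets=[[0.2,0,0,0,0,0,0],[-0.3,0,0,0,0,0,0],[-0.5,0,0,0,0,0,0],[-0.56,0,0,0,0,0,0],[-0.6,0,0,0,0,0,0],[-0.64,0,0,0,0,0,0],[-0.68,0,0,0,0,0,0],[-0.75,0,0,0,0,0,0],[-1,0,0,0,0,0,0],[-1,0,0,0,0,0,0]])

```text
time_s: 4.4
ee_pos: [0.5357, -0.225, 0.1502]
eef_rot: [-3.142, 0.0, 0.037]
force: [-0.2, 1.6, 0.9]
grip_width: 0.0174
grip_force: 0.6
```

Emit:
move_arm(targets=[[-1,0,0,0,0,0,0],[-1,0,0,0,0,0,0],[-1,0,0,0,0,0,0],[-1,0,0,0,0,0,0]], grip_force=40)

```text
time_s: 4.8
ee_pos: [0.5357, -0.2249, 0.1502]
eef_rot: [-3.141, 0.0, 0.037]
force: [0.4, 1.0, -0.1]
grip_width: 0.0154
grip_force: 40.0
```

Emit:
move_arm(targets=[[-1,0,0,-0.002,0,0,0],[-1,0,0,-0.015,0,0,0],[-1,0,0,-0.048,0,0,0],[-1,0,0,-0.104,0,0,0],[-1,0,0,-0.186,0,0,0],[-1,0,0,-0.294,0,0,0],[-1,0,0,-0.423,0,0,0],[-1,0,0,-0.571,0,0,0],[-1,0,0,-0.732,0,0,0],[-1,0,0,-0.9,0,0,0]])

```text
time_s: 5.8
ee_pos: [0.5358, -0.225, 0.1961]
eef_rot: [3.141, -0.0, 0.037]
force: [-0.3, 0.3, -4.1]
grip_width: 0.0155
grip_force: 40.0
```

Emit:
move_arm(targets=[[-1,0,0,-0.168,0,0,0],[-1,0,0,-0.329,0,0,0],[-1,0,0,-0.477,0,0,0],[-1,0,0,-0.606,0,0,0],[-1,0,0,-0.714,0,0,0],[-1,0,0,-0.796,0,0,0],[-1,0,0,-0.852,0,0,0],[-1,0,0,-0.885,0,0,0],[-1,0,0,-0.898,0,0,0],[-1,0,0,-0.9,0,0,0]])

```text
time_s: 6.8
ee_pos: [0.5357, -0.2249, 0.2401]
eef_rot: [-3.141, 0.0, 0.037]
force: [0.0, 0.7, -3.7]
grip_width: 0.0157
grip_force: 40.0
```

```bash
cat > c.py <<'E'
from h import *
import sys
o=ctrl.get_obs();print(o["time_s"],o["ee_pos"].round(4),o["eef_rot"].round(4),o["force"].round(1),o["grip_width"].round(4),o["qpos"].round(2))
out=[]
for c in ["scene","side"]:
    im,d=ctrl.camera(c);T=T_wc(c)
    x,y=o["ee_pos"][:2];z0=o["ee_pos"][2]-.15
    hsv=cv2.cvtColor(im,cv2.COLOR_RGB2HSV)
    P=cloud(c,(hsv[...,0]<14)&(hsv[...,1]>170)&(hsv[...,2]>110),d,T);P=P[np.hypot(P[:,0]-x,P[:,1]-y)<.08]
    P=P[(P[:,2]>z0+.02)&(P[:,2]<z0+.07)]
    if len(P)>20:
        A=np.c_[2*P,np.ones(len(P))];s=np.linalg.lstsq(A,(P**2).sum(1),rcond=None)[0][:3]
        from scipy.optimize import least_squares
        s=least_squares(lambda q:np.linalg.norm(P-q,axis=1)-.026,P.mean(0)-[0,0,.01],loss="soft_l1",f_scale=.003).x
        print(c,"clem",len(P),s.round(4),"rel",(s-[x,y,z0]).round(4))
    S=cloud(c,np.ones(d.shape,bool),d,T)
    S=S[(np.hypot(S[:,0]-x,S[:,1]-y)<.1)&(S[:,2]>z0-.01)&(S[:,2]<z0+.045)]
    r=S[np.hypot(S[:,0]-x,S[:,1]-y)>.04]
    r=r[np.hypot(r[:,0]-x,r[:,1]-y)<.085]
    if len(r)>50:
        # rotationally symmetric profile: fit tilt
        f=lambda q:np.array(q[0]+q[1]*(r[:,0]-x)+q[2]*(r[:,1]-y)+np.interp(np.hypot(r[:,0]-x,r[:,1]-y),[0,.01,.046,.087],[.009,.009,.0141,.0315])+z0-r[:,2])
        q=least_squares(f,[0,0,0],loss="soft_l1",f_scale=.004).x;print(c,"dz,tiltdeg",q[0].round(4),np.degrees(q[1:]).round(2),len(r))
    crop=im[100:360,180:520,::-1];out.append(cv2.resize(crop,None,fx=1.15,fy=1.15))
cv2.imwrite(f"pics/c{sys.argv[1]}.png",np.hstack(out))
E
python3 c.py 1
```

```text
Traceback (most recent call last):
  File "c.py", line 3, in <module>
    o=ctrl.get_obs();print(o["time_s"],o["ee_pos"].round(4),o["eef_rot"].round(4),o["force"].round(1),o["grip_width"].round(4),o["qpos"].round(2))
                                                                                                      ^^^^^^^^^^^^^^^^^^^^^
AttributeError: 'float' object has no attribute 'round'
```

```bash
sed -i 's/o\["grip_width"\].round(4)/round(o["grip_width"],4)/' c.py; python3 c.py 1
```

```text
6.8 [ 0.5357 -0.2249  0.2401] [-3.1415e+00  2.0000e-04  3.6800e-02] [ 0.   0.7 -3.7] 0.0157 [-0.46  0.36  1.41 -0.    1.38  1.07]
scene clem 155 [ 0.5373 -0.2232  0.1254] rel [0.0016 0.0018 0.0353]
scene dz,tiltdeg 0.001 [-0.07  0.11] 1135
side clem 261 [ 0.5369 -0.223   0.1259] rel [0.0012 0.0019 0.0358]
side dz,tiltdeg 0.0014 [0.28 0.3 ] 1862
```

View pics/c1.png

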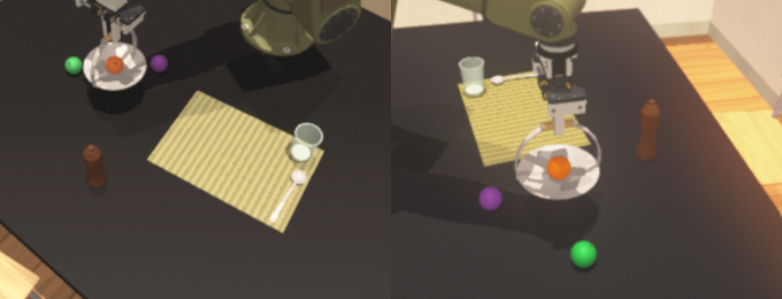

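The dish hangs level with the clementine in its middle, at (115,65) in the scene half and (558,167) in the side half. Next I work out a smooth carry.

```bash
cat > p.py <<'E'
import numpy as np
p0=np.array([.5357,-.225,.2401]);p1=np.array([.491,.174,.2030]);y0,y1=.037,1.714
N=72;t=np.arange(N+1)/N;s=10*t**3-15*t**4+6*t**5
P=p0+s[:,None]*(p1-p0);Y=y0+s*(y1-y0)
for c in range(6):
    a=Y[12*c];rows=[]
    for k in range(1,13):
        d=(P[12*c+k]-P[12*c])/.05
        rows.append([-1,round(d[0]*np.cos(a)+d[1]*np.sin(a),3),round(d[0]*np.sin(a)-d[1]*np.cos(a),3),round(-d[2],3),0,0,round(-(Y[12*c+k]-a),3)])
    print(str(rows).replace(".0,",","))
E
python3 p.py
```

```text
[[-1, np.float64(-0.0), np.float64(-0.0), np.float64(0.0), 0, 0, np.float64(-0.0)], [-1, np.float64(-0.0), np.float64(-0.002), np.float64(0.0), 0, 0, np.float64(-0.0)], [-1, np.float64(-0.0), np.float64(-0.005), np.float64(0.001), 0, 0, np.float64(-0.001)], [-1, np.float64(-0.001), np.float64(-0.013), np.float64(0.001), 0, 0, np.float64(-0.003)], [-1, np.float64(-0.002), np.float64(-0.024), np.float64(0.002), 0, 0, np.float64(-0.005)], [-1, np.float64(-0.003), np.float64(-0.041), np.float64(0.004), 0, 0, np.float64(-0.009)], [-1, np.float64(-0.005), np.float64(-0.063), np.float64(0.006), 0, 0, np.float64(-0.013)], [-1, np.float64(-0.007), np.float64(-0.092), np.float64(0.009), 0, 0, np.float64(-0.019)], [-1, np.float64(-0.01), np.float64(-0.129), np.float64(0.012), 0, 0, np.float64(-0.027)], [-1, np.float64(-0.013), np.float64(-0.172), np.float64(0.016), 0, 0, np.float64(-0.036)], [-1, np.float64(-0.017), np.float64(-0.224), np.float64(0.021), 0, 0, np.float64(-0.047)], [-1, np.float64(-0.021), np.float64(-0.284), np.float64(0.026), 0, 0, np.float64(-0.06)]]
[[-1, np.float64(-0.001),
[... 4661 characters left out ...]
.221), np.float64(-0.006), np.float64(0.02), 0, 0, np.float64(-0.046)], [-1, np.float64(0.244), np.float64(-0.007), np.float64(0.023), 0, 0, np.float64(-0.051)], [-1, np.float64(0.261), np.float64(-0.007), np.float64(0.024), 0, 0, np.float64(-0.054)], [-1, np.float64(0.272), np.float64(-0.008), np.float64(0.025), 0, 0, np.float64(-0.057)], [-1, np.float64(0.279), np.float64(-0.008), np.float64(0.026), 0, 0, np.float64(-0.058)], [-1, np.float64(0.283), np.float64(-0.008), np.float64(0.026), 0, 0, np.float64(-0.059)], [-1, np.float64(0.285), np.float64(-0.008), np.float64(0.026), 0, 0, np.float64(-0.059)], [-1, np.float64(0.285), np.float64(-0.008), np.float64(0.026), 0, 0, np.float64(-0.06)]]
```

Emit:
move_arm(targets=[[-1,0,-0.002,0,0,0,0],[-1,0,-0.005,0.001,0,0,-0.001],[-1,-0.001,-0.013,0.001,0,0,-0.003],[-1,-0.002,-0.024,0.002,0,0,-0.005],[-1,-0.003,-0.041,0.004,0,0,-0.009],[-1,-0.005,-0.063,0.006,0,0,-0.013],[-1,-0.007,-0.092,0.009,0,0,-0.019],[-1,-0.01,-0.129,0.012,0,0,-0.027],[-1,-0.013,-0.172,0.016,0,0,-0.036],[-1,-0.017,-0.224,0.021,0,0,-0.047],[-1,-0.021,-0.284,0.026,0,0,-0.06]])

```text
time_s: 8.0
ee_pos: [0.5341, -0.2106, 0.2389]
eef_rot: [-3.142, 0.0, 0.098]
force: [-0.0, 0.7, -3.9]
grip_width: 0.0159
grip_force: 40.0
```

Emit:
move_arm(targets=[[-1,-0.001,-0.069,0.006,0,0,-0.014],[-1,-0.002,-0.147,0.014,0,0,-0.031],[-1,-0.004,-0.233,0.022,0,0,-0.049],[-1,-0.005,-0.329,0.03,0,0,-0.069],[-1,-0.007,-0.433,0.04,0,0,-0.09],[-1,-0.008,-0.546,0.05,0,0,-0.114],[-1,-0.01,-0.668,0.062,0,0,-0.14],[-1,-0.012,-0.799,0.074,0,0,-0.167],[-1,-0.014,-0.937,0.087,0,0,-0.196],[-1,-0.016,-1.084,0.1,0,0,-0.226],[-1,-0.019,-1.238,0.114,0,0,-0.259],[-1,-0.021,-1.4,0.129,0,0,-0.292]])

```text
time_s: 9.2
ee_pos: [0.5263, -0.1406, 0.2324]
eef_rot: [3.142, -0.0, 0.392]
force: [0.6, 1.2, -3.1]
grip_width: 0.0154
grip_force: 40.0
```

Emit:
move_arm(targets=[[-1,0.046,-0.162,0.016,0,0,-0.035],[-1,0.094,-0.33,0.032,0,0,-0.072],[-1,0.144,-0.505,0.048,0,0,-0.11],[-1,0.195,-0.684,0.066,0,0,-0.148],[-1,0.247,-0.868,0.083,0,0,-0.188],[-1,0.301,-1.056,0.101,0,0,-0.229],[-1,0.355,-1.248,0.12,0,0,-0.271],[-1,0.411,-1.443,0.139,0,0,-0.313],[-1,0.467,-1.64,0.158,0,0,-0.356],[-1,0.524,-1.839,0.177,0,0,-0.399],[-1,0.581,-2.04,0.196,0,0,-0.443],[-1,0.638,-2.241,0.215,0,0,-0.487]])

```text
time_s: 10.4
ee_pos: [0.5133, -0.0246, 0.2217]
eef_rot: [-3.142, 0.0, 0.88]
force: [-0.9, 0.1, -3.8]
grip_width: 0.0157
grip_force: 40.0
```

Emit:
move_arm(targets=[[-1,0.145,-0.151,0.019,0,0,-0.044],[-1,0.289,-0.301,0.039,0,0,-0.087],[-1,0.432,-0.451,0.058,0,0,-0.13],[-1,0.574,-0.599,0.077,0,0,-0.173],[-1,0.714,-0.745,0.095,0,0,-0.216],[-1,0.852,-0.889,0.114,0,0,-0.257],[-1,0.987,-1.031,0.132,0,0,-0.298],[-1,1.12,-1.169,0.15,0,0,-0.338],[-1,1.249,-1.303,0.167,0,0,-0.377],[-1,1.374,-1.434,0.184,0,0,-0.415],[-1,1.495,-1.561,0.2,0,0,-0.451],[-1,1.612,-1.682,0.215,0,0,-0.487]])

```text
time_s: 11.6
ee_pos: [0.5003, 0.091, 0.2109]
eef_rot: [3.142, -0.0, 1.366]
force: [-0.5, -0.7, -3.2]
grip_width: 0.0155
grip_force: 40.0
```

Emit:
move_arm(targets=[[-1,0.153,-0.051,0.015,0,0,-0.034],[-1,0.3,-0.1,0.029,0,0,-0.066],[-1,0.439,-0.146,0.043,0,0,-0.097],[-1,0.571,-0.189,0.056,0,0,-0.126],[-1,0.695,-0.231,0.068,0,0,-0.153],[-1,0.811,-0.269,0.079,0,0,-0.178],[-1,0.918,-0.305,0.089,0,0,-0.202],[-1,1.017,-0.337,0.099,0,0,-0.224],[-1,1.108,-0.368,0.108,0,0,-0.244],[-1,1.19,-0.395,0.116,0,0,-0.262],[-1,1.264,-0.419,0.123,0,0,-0.278],[-1,1.329,-0.441,0.129,0,0,-0.292]])

```text
time_s: 12.8
ee_pos: [0.4925, 0.1602, 0.2045]
eef_rot: [-3.142, 0.0, 1.656]
force: [-0.1, -0.5, -3.3]
grip_width: 0.0159
grip_force: 40.0
```

Emit:
move_arm(targets=[[-1,0.06,-0.002,0.006,0,0,-0.013],[-1,0.112,-0.003,0.01,0,0,-0.023],[-1,0.156,-0.004,0.014,0,0,-0.033],[-1,0.192,-0.005,0.018,0,0,-0.04],[-1,0.221,-0.006,0.02,0,0,-0.046],[-1,0.244,-0.007,0.023,0,0,-0.051],[-1,0.261,-0.007,0.024,0,0,-0.054],[-1,0.272,-0.008,0.025,0,0,-0.057],[-1,0.279,-0.008,0.026,0,0,-0.058],[-1,0.283,-0.008,0.026,0,0,-0.059],[-1,0.285,-0.008,0.026,0,0,-0.059],[-1,0.285,-0.008,0.026,0,0,-0.06]])

```text
time_s: 14.0
ee_pos: [0.491, 0.174, 0.2032]
eef_rot: [3.142, -0.0, 1.715]
force: [0.5, 0.4, -3.4]
grip_width: 0.0158
grip_force: 40.0
```

```bash
python3 c.py 2
cat > g.py <<'E'
from h import *
o=ctrl.get_obs();im,d=ctrl.camera("wrist");T=T_wc("wrist",o)
cv2.imwrite("pics/w2.png",im[:,:,::-1])
for r in ctrl.cut_out("wrist","placemat")[:1]:
    v,u=np.nonzero(r["region"]);P=at_z("wrist",np.c_[u,v],.003,T)[:,:2].astype(np.float32)*1000
    print(r["score"],cv2.minAreaRect(P),cv2.approxPolyDP(cv2.convexHull(P),10,True).reshape(-1,2).round())
E
python3 g.py
```

```text
14.0 [0.491  0.174  0.2032] [ 3.1416 -0.      1.7148] [ 0.5  0.4 -3.4] 0.0158 [0.27 0.25 1.63 0.   1.26 0.13]
scene clem 184 [0.4885 0.1762 0.0892] rel [-0.0025  0.0021  0.036 ]
scene dz,tiltdeg 0.0016 [ 0.24 -0.09] 1460
side clem 124 [0.4891 0.1765 0.0895] rel [-0.0018  0.0024  0.0363]
side dz,tiltdeg 0.0016 [0.24 0.18] 796
0.88 ((491.2428283691406, 177.7100372314453), (281.80517578125, 336.6025085449219), 8.206154823303223) [[644.  77.]
 [605. 363.]
 [391. 332.]
 [337. 274.]
 [372.  38.]
 [494.   8.]
 [536.  14.]]
```

View pics/c2.png

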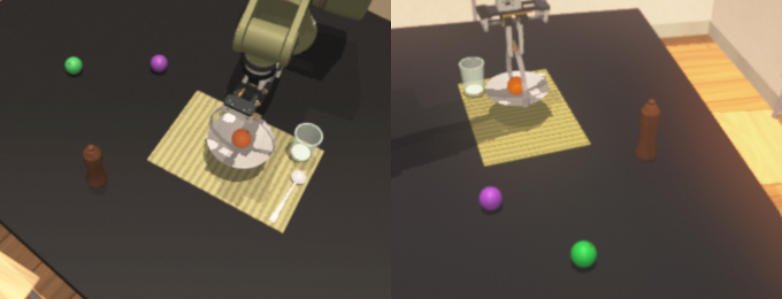

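View pics/w2.png

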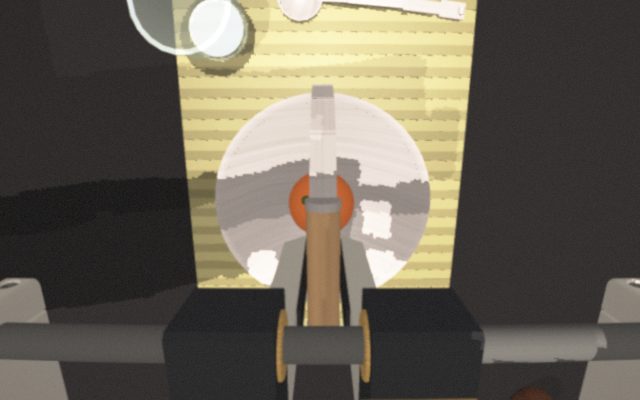

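The dish hangs over the mat's middle, level, with the clementine at (242,138) in the scene half, about 3 mm off centre. In the wrist view the handle runs along the long side of the mat, and the glass and spoon are where they were. I let it settle and hand in.

Emit:
move_arm(targets=[[-1,0,0,0,0,0,0],[-1,0,0,0,0,0,0],[-1,0,0,0,0,0,0],[-1,0,0,0,0,0,0],[-1,0,0,0,0,0,0],[-1,0,0,0,0,0,0]])

```text
time_s: 14.8
ee_pos: [0.491, 0.174, 0.2033]
eef_rot: [3.142, -0.0, 1.715]
force: [-0.5, 0.2, -3.3]
grip_width: 0.0158
grip_force: 40.0
```

```bash
python3 -c "
from station import ctrl
print(ctrl.hand_in())"
```

```text
the job is handed in; nothing more can be done
None
```

I handed in the job at about 15 s; no verdict came back: the dish is held still and level about 5 cm over the middle of the placemat, its handle along the long side, the clementine about 3 mm off centre, and the glass, spoon and mill untouched.

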